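# Discharge a capacitor and lift it out with the tongs

## Task

At the parts counter's capacitor tester, first push the shorting pin from its stand fully home into the tester's discharge opening and let go of it, leaving it there. Then take the sprung tongs off their rest, close them on the small capacitor in the tester's nest and lift it straight out, never touching the capacitor with the robot itself and leaving the other things where they are. Finish while holding: keep the capacitor still, upright and gripped in the tongs about 10 cm above the tester.

Things in the scene. Friction and masses are not known exactly. Their poses are not given: they have to be found in the camera images.
- tester: Grey bench box, fixed, 120 (its x) by 180 (its y) by 40 mm high; white meter face on top. Origin: centre of its underside on the table, z up.
- opening (a point): Mouth of the round discharge opening in the tester's flat top: centre, at the level of the top (40 mm above the table), at x +30, y -55 mm in the tester's frame. 8.5 mm wide, 34 mm deep, with a 2 mm chamfer.
- nest (a point): Centre of the nest on the tester's top (40 mm above the table, at x -10, y +45 mm in the tester's frame): a black ring 37 mm across outside, 31 mm inside, 4 mm high, in which the capacitor stands loosely.
- capacitor: The small capacitor: upright round aluminium can, 24 mm diameter, 45 mm high, two thin tabs 8 mm tall on top, about 50 g. Origin: centre of its underside, z along the can. Starts standing in the nest.
- pin_stand: Wooden block, fixed, 60 by 60 by 35 mm high, with a 10 mm hole in its top in which the shorting pin stands. Origin: centre of its underside. It and the tongs rest stand left and right of the tester, either way round.
- pin: Shorting pin, upright, 40 g: steel shaft 7 mm diameter, 30 mm long, tapered tip; above it a black flange 22 mm diameter (30 to 34 mm from the tip), then a round black handle 16 mm diameter (34 to 70 mm from the tip). Origin: at the tip, z up along the pin to the handle. In the stand its flange rests on the block; fully home its flange lies on the tester's top.
- pin_tip (a point): The pin's tip (same point as pin's origin).
- tongs_rest: Wooden rest, fixed: base 150 (x) by 100 mm, 5 mm thick, with two cross bars (10 mm thick, tops 30 mm above the table) at x -50 and +64 mm; the tongs lie across them, the space between the bars is free for the fingers. Each bar has a lip at either end, 8 mm above the bar, at y -49 and +49 mm. Origin: centre of its underside, x towards the tongs' tips.
- tongs: Sprung tongs lying flat, 225 mm long, 125 g: a black block at the rear (x -121 to -87 mm) carries two arms that swing level on upright hinges and stand open in a slight V. Origin: midway between the two black handle grips, at mid height (39 mm above the table on the rest); x to the tips, y to the left arm, z up. Each grip is 60 mm long (x -30 to +30), 8 mm thick, 22 mm high.
- tongs_left: Left arm (+y side). Origin: its hinge, 90 mm behind and 10 mm left of the tongs' origin. The arms are linked and move alike: outer width over the two grips at the tongs' origin 60 mm open (65 mm at the grips' front ends), jaw gap then 58 mm; squeezed to 44 mm the jaw gap is 24 mm and grips and jaws are parallel; at 33 mm the jaws meet.
- tongs_right: Right arm (-y side). Origin: its hinge, 90 mm behind and 10 mm right of the tongs' origin. A spring pushes the arms apart with about 5 N on each grip when open, 7.5 N at 44 mm; they spring open when let go.
- jaws (a point): Midway between the two rubber jaws, 98 mm ahead of the tongs' origin along its x, at the same mid height. Each jaw is 32 mm long (along x), 7 mm thick and 18 mm high.
- big_capacitor: Bystander: a larger upright aluminium capacitor, 48 mm diameter, 68 mm high, standing on the table. Origin: centre of its underside. Not to be used.
- carton: Bystander: cardboard parts carton, 60 by 90 by 50 mm. Origin: centre of its underside.
- screwdriver: Bystander: screwdriver lying across on the table between the robot and the tester, about 25 mm high. Origin: on its underside.

How it is judged:
By the outcome, as a careful person would: the job done as asked, in the order asked, and still so for the second after the job is handed in, while the arm keeps its last pose, push and grip.
It also fails if it takes over 64 s, if anything falls off the work surface, if the arm or the gripper's body presses on something with over 40 N, if the wrist force passes 120 N, or if a joint passes its speed limit or range.

## Robot

A 6-joint arm with a two-finger parallel gripper is mounted at the origin on the work surface. World frame = base frame: x ahead of the robot, y to its left, z up, the work surface at z = 0. Lengths are in m, angles in degrees, forces in N, time in s.
With the tool pointing down it reaches from about 0.3 to 0.75 m from the base axis. Payload 8.5 kg.
Tool frame: the origin (TCP) lies on the centre line of the jaws, within the pads' length; the fingertips stand env.tcp_to_tips ahead of it and the grasp point (between the pads) lies 8 mm behind it (env.tcp_to_tips is the distance from the TCP to the fingertips, in m); z points along the fingers, y is the direction in which the jaws open and shut (so a half turn about z gives the same grasp; the last joint's range is limited). The gripper opens to 85 mm and grips with 20 to 120 N. Pads are 22 mm wide; open, the fingers measure 114 mm over their backs; the gripper's body (76 mm by 85 mm) begins 54 mm behind the grasp point. The pads swing forward as they close: fully open they stand 13 mm farther back than shut.
Start: joints at [55.961, 21.807, 74.336, -0, 83.858, -12.336], TCP at [0.203, 0.511, 0.242] pointing down, gripper open.
Joint ranges: [-178.18, 178.18], [-50.72, 133.34], [12.68, 142.11], [-81.47, 261.47], [9.98, 163.14], [-165.26, 165.26]. Speed limits (degrees/s): [136.94, 136.94, 180, 180, 180, 180].

## Interface

Orientations are given as a 3x3 rotation matrix whose columns are the frame's x, y, z axes.
In Python, from rig import env gives the robot as it stands. The module is installed in compiled form; this text tells all that it offers.
- The arm moves only by the tool carry_out, never from a script. Its argument "rows" is a list of rows, each an object of numbers: "tx", "ty", "tz": the shift along the tool's x, y, z in cm; "yaw": the turn about the tool's z in rad. In form: [{"tx": .., "ty": .., "tz": .., "yaw": ..}, ...]. A call has 1 to 12 rows; each row shifts and turns the pose as measured when the row begins, along the tool's axes as they then stand; what a row does not reach is not made up. A row lasts 1/10 s, in which the tool goes at most 50 mm and 8.59 degrees, less where a joint would pass 70% of its speed; a pose out of reach is approached as far as the arm can. A call is refused whole if a number of a shift passes 5 or a number of a turn 0.15, either way. A call with a gripper value outside its range is refused whole. "jaw" is the closure, from -1 (fully open) to 1 (shut), set as the call begins (left out, the last holds). The fingers move at their own pace and stop on an object; "squeeze" is the grip in N (left out, the last holds). Time passes only in rows, so rows that do not move let the fingers close. It gives the time, the measured TCP pose, the force and the opening at its end, in the units of the state.
- env.observe(): the state, without advancing time (a new reading comes with each control period).
- env.get_image(name): name is "scene" or "side" or "wrist"; returns the picture (400x640x3 uint8, red, green, blue); there is no depth.
- env.camera_params(name): a dict with "vertical_fov" (degrees; the focal length in pixels is half the picture's height over the tangent of half this angle, whatever the lens; pixels are square), "cx", "cy" (the principal point, pixels), "view" (4x4, takes a point from world to camera coordinates). Camera axes: x right, y up, looking along -z (the intrinsics and any distortion apply to the point x, -y, -z); pixel columns grow to the right and rows downward; lengths in m; the calibration is good to about 2 mm. The wrist camera is an equidistant fisheye: a pixel r from the principal point sees the ray r / f radians off the axis. A picture is of the moment at which its call begins: read the wrist's pose just before it. camera_params takes no time and is no camera call; for the wrist camera it gives the pose at the moment of the call.
- env.close_job(): hands the job in, once; it reports no verdict.
The state is a dict: "time_s": time; "q": joint angles; "qvel": joint speeds; "joint_efforts": joint torques, N m; "position": TCP position; "tool_rot": TCP orientation; "ft_force": force on the tool from outside, world axes, zero at the start; "wrist_torque": the same for the moment, N m; "grip_width": finger opening in m.
Only numpy, scipy, OpenCV 4.12 (cv2) and the standard library are available. Lean on these libraries where they do the work, as an engineer would, in place of code of your own. Each camera call takes 0.05 s, during which the arm holds its last target. There are 200 camera calls.

## Working session

There is one attempt and no reset: what is moved stays moved. The work goes in short steps, Python scripts to look and compute and a tool call to move; the robot and the scene stay as the last step left them, time stands still between calls to the robot, and variables do not carry over. Pictures are saved under pics/ and viewed, about 8 in all and at most 12, crops included, and the job is handed in when it is done.

Besides the shell and the picture viewer there is one more tool, called after ">>>" as name([rows], argument=value, ...), one row to a line, values as JSON. carry_out: Moves the arm, as the interface text tells. Its arguments: {"type":"object","properties":{"rows":{"type":"array","items":{"type":"object","properties":{"tx":{"type":"number"},"ty":{"type":"number"},"tz":{"type":"number"},"yaw":{"type":"number"}}}},"jaw":{"type":"number"},"squeeze":{"type":"number"}},"required":["rows"]}

```bash
mkdir -p pics; cat > h.py <<'E'
import numpy as np, cv2
from rig import env
def shot(n,f):
    P=env.camera_params(n); im=env.get_image(n); cv2.imwrite('pics/'+f,im[:,:,::-1]); 
    np.savez('pics/'+f+'.npz',view=P['view'],fov=P['vertical_fov'],cx=P['cx'],cy=P['cy'],im=im); return P,im
def load(f):
    d=np.load('pics/'+f+'.npz'); return dict(view=d['view'],vertical_fov=float(d['fov']),cx=float(d['cx']),cy=float(d['cy'])),d['im']
def ray(P,u,v,fish=False):
    f=200/np.tan(np.radians(P['vertical_fov']/2)); x=u-P['cx'];y=v-P['cy']
    if fish:
        r=np.hypot(x,y);t=r/f;s=np.sin(t)/max(r,1e-9);d=np.array([x*s,-y*s,-np.cos(t)])
    else: d=np.array([x/f,-y/f,-1])
    V=np.array(P['view']);R=V[:3,:3];return -R.T@V[:3,3],R.T@d
def onz(P,u,v,z,fish=False):
    o,d=ray(P,u,v,fish);return o+d*(z-o[2])/d[2]
def proj(P,p,fish=False):
    f=200/np.tan(np.radians(P['vertical_fov']/2));V=np.array(P['view']);c=V[:3,:3]@p+V[:3,3]
    x,y,z=c[0],-c[1],-c[2]
    if fish:
        r=np.hypot(x,y);t=np.arctan2(r,z);return np.array([P['cx']+x/r*f*t,P['cy']+y/r*f*t])
    return np.array([P['cx']+f*x/z,P['cy']+f*y/z])
E
python3 - <<'E'
from h import *
for n in('scene','side','wrist'):
    P,_=shot(n,n+'0.png');print(n,P['vertical_fov'],P['cx'],P['cy'],np.round(ray(P,P['cx'],P['cy']),3).tolist())
s=env.observe();print({k:np.round(v,3).tolist() for k,v in s.items()},env.tcp_to_tips)
E
```

```text
scene 49.31675319066179 323.5828054501521 200.39839563914035 [[1.225, 0.352, 0.705], [-0.7, -0.334, -0.631]]
side 45.035050817536494 320.866465655161 201.75292207134024 [[0.303, -0.852, 0.731], [0.194, 0.775, -0.601]]
wrist 65.70646984690485 316.1026739842833 201.13670199918568 [[0.138, 0.537, 0.373], [0.255, -0.104, -0.961]]
{'time_s': 0.15, 'q': [55.959, 21.831, 74.37, -0.0, 83.857, -12.338], 'qvel': [-0.024, -0.17, -0.168, -0.083, -0.153, -0.08], 'joint_efforts': [0.003, -44.862, -23.135, -0.0, 0.004, -0.0], 'position': [0.203, 0.511, 0.242], 'tool_rot': [[-0.929, 0.37, -0.001], [0.37, 0.929, -0.001], [0.0, -0.001, -1.0]], 'ft_force': [0.495, 0.18, -0.084], 'wrist_torque': [-0.036, -0.039, -0.015], 'grip_width': 0.085} 0.011
```

View pics/scene0.png

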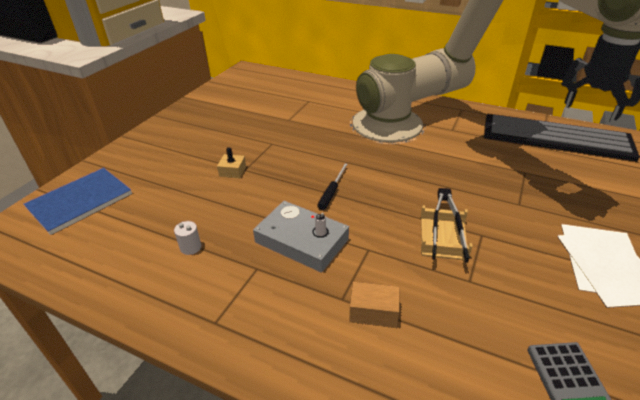

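View pics/side0.png

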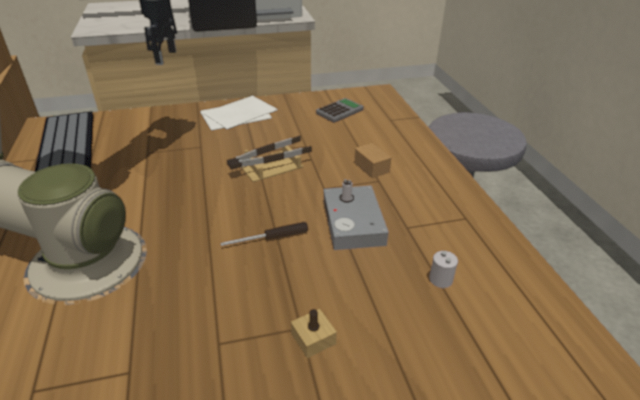

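The scene view shows the pin in its block at (230,160), the tester at about (302,235) with the capacitor at (320,228), and the tongs on their rest at (445,230). The side view shows the same: pin (313,318), tester (355,215), tongs (270,155). I'll work out rough positions from these.

```bash
python3 - <<'E'
from h import *
Ps,_=load('scene0.png');Pd,_=load('side0.png')
for n,a,b,z in [('pintop',(230,150),(313,311),.075),('opening',(273,228),(373,223),.04),('nest/captop',(320,216),(347,184),.085),('bigcap',(186,226),(445,257),.068),('cartontop',(376,292),(372,154),.05),('tongsrear',(444,192),(233,161),.045),('tipL',(466,261),(310,149),.045),('tipR',(434,257),(299,139),.045),('sdr tip',(346,167),(223,244),.01),('sdr end',(322,206),(306,228),.012),
 ('testerA',(280,205),(325,190),.04),('B',(348,237),(374,187),.04),('C',(322,262),(386,234),.04),('D',(255,232),(334,237),.04)]:
    print(n,np.round(onz(Ps,*a,z),3),np.round(onz(Pd,*b,z),3))
E
```

```text
pintop [ 0.435 -0.301  0.075] [ 0.427 -0.31   0.075]
opening [ 0.623 -0.062  0.04 ] [ 0.622 -0.065  0.04 ]
nest/captop [0.589 0.039 0.085] [0.588 0.034 0.085]
bigcap [ 0.721 -0.221  0.068] [ 0.714 -0.231  0.068]
cartontop [0.707 0.211 0.05 ] [0.709 0.203 0.05 ]
tongsrear [0.344 0.258 0.045] [0.34  0.261 0.045]
tipL [0.552 0.35  0.045] [0.553 0.275 0.045]
tipR [0.568 0.288 0.045] [0.535 0.337 0.045]
sdr tip [ 0.295 -0.021  0.01 ] [ 0.287 -0.024  0.01 ]
sdr end [ 0.478 -0.009  0.012] [ 0.478 -0.015  0.012]
testerA [ 0.546 -0.088  0.04 ] [0.548 0.083 0.04 ]
B [0.581 0.102 0.04 ] [0.669 0.068 0.04 ]
C [0.672 0.082 0.04 ] [ 0.637 -0.108  0.04 ]
D [ 0.651 -0.092  0.04 ] [ 0.524 -0.091  0.04 ]
```

>>> carry_out([
  {"yaw": -0.126},
  {"yaw": -0.126},
  {"yaw": -0.126},
  {"tx": -2.8,"ty": -3.3},
  {"tx": -2.8,"ty": -3.3},
  {"tx": -2.8,"ty": -3.3},
  {"tx": -2.8,"ty": -3.3},
  {"tx": -2.8,"ty": -3.3},
  {"tx": -2.8,"ty": -3.3},
  {"tx": -2.8,"ty": -3.3},
  {"tx": 0},
], jaw=-1)

```text
validation failed for argument at $.ro...
```

```bash
python3 - <<'E'
from h import *
s=env.observe();print(s['position'].round(4) if hasattr(s['position'],'round') else s['position'],np.round(s['tool_rot'],3).tolist(),s['ft_force'])
P,_=shot('wrist','w1.png')
E
```

```text
[0.2033 0.5108 0.2419] [[-0.929, 0.37, -0.001], [0.37, 0.929, -0.001], [0.0, -0.001, -1.0]] [ 0.49511698  0.18046304 -0.08417778]
```

View pics/w1.png

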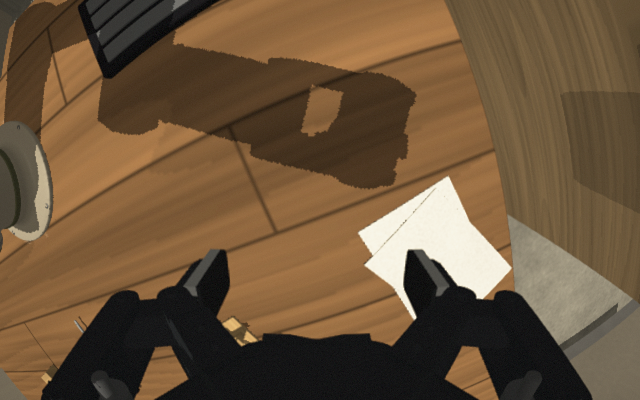

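The calls seem to need every key in each row. The wrist picture shows only table and papers, with the fingers at (210,270) and (415,270).

>>> carry_out([
  {"tx": 0,"ty": 0,"tz": 0,"yaw": -0.126},
  {"tx": 0,"ty": 0,"tz": 0,"yaw": -0.126},
  {"tx": 0,"ty": 0,"tz": 0,"yaw": -0.126},
  {"tx": -2.8,"ty": -3.3,"tz": 0,"yaw": 0},
  {"tx": -2.8,"ty": -3.3,"tz": 0,"yaw": 0},
  {"tx": -2.8,"ty": -3.3,"tz": 0,"yaw": 0},
  {"tx": -2.8,"ty": -3.3,"tz": 0,"yaw": 0},
  {"tx": -2.8,"ty": -3.3,"tz": 0,"yaw": 0},
  {"tx": -2.8,"ty": -3.3,"tz": 0,"yaw": 0},
  {"tx": -2.8,"ty": -3.3,"tz": 0,"yaw": 0},
  {"tx": 0,"ty": 0,"tz": 0,"yaw": 0},
], jaw=-1)

```text
time_s: 1.3
position: [0.409, 0.2747, 0.2399]
tool_rot: [[-1.0, -0.02, -0.002], [-0.02, 1.0, -0.003], [0.002, -0.003, -1.0]]
ft_force: [-0.0, 0.6, 0.9]
grip_width: 0.0855
```

```bash
python3 - <<'E'
from h import *
s=env.observe();print(s['time_s'],s['position'].round(4),np.round(s['tool_rot'],3).tolist(),s['ft_force'])
P,_=shot('wrist','w2.png')
E
```

```text
1.3 [0.409  0.2747 0.2399] [[-1.0, -0.02, -0.002], [-0.02, 1.0, -0.003], [0.002, -0.003, -1.0]] [-0.01458975  0.61292662  0.94350053]
```

>>> carry_out([
  {"tx": -0.1,"ty": -4.8,"tz": 0,"yaw": 0},
  {"tx": -0.1,"ty": -4.8,"tz": 0,"yaw": 0},
  {"tx": -0.1,"ty": -4.8,"tz": 0,"yaw": 0},
  {"tx": -0.1,"ty": -4.8,"tz": 0,"yaw": 0},
  {"tx": -0.1,"ty": -4.8,"tz": 0,"yaw": 0},
  {"tx": -0.1,"ty": -4.8,"tz": 0,"yaw": 0},
  {"tx": -0.1,"ty": -4.8,"tz": 0,"yaw": 0},
  {"tx": -0.1,"ty": -4.8,"tz": 0,"yaw": 0},
  {"tx": -0.1,"ty": -4.8,"tz": 0,"yaw": 0},
  {"tx": -0.1,"ty": -4.8,"tz": 0,"yaw": 0},
  {"tx": -0.1,"ty": -4.8,"tz": 0,"yaw": 0},
  {"tx": -0.1,"ty": -4.8,"tz": 0,"yaw": 0},
])

```text
time_s: 2.55
position: [0.4359, -0.3044, 0.2404]
tool_rot: [[-0.999, -0.046, -0.001], [-0.046, 0.999, 0.002], [0.001, 0.002, -1.0]]
ft_force: [1.3, -0.1, -0.0]
grip_width: 0.0851
```

>>> carry_out([
  {"tx": -0.2,"ty": -1,"tz": 3,"yaw": 0},
  {"tx": 0,"ty": 0,"tz": 3,"yaw": 0},
  {"tx": 0,"ty": 0,"tz": 0,"yaw": 0},
])

```text
time_s: 2.85
position: [0.4398, -0.3183, 0.178]
tool_rot: [[-0.999, -0.043, 0.0], [-0.043, 0.999, 0.0], [-0.0, 0.0, -1.0]]
ft_force: [-0.3, 0.2, 0.0]
grip_width: 0.085
```

```bash
python3 - <<'E'
from h import *
s=env.observe();print(s['time_s'],s['position'].round(4),np.round(s['tool_rot'],3).tolist(),s['ft_force'])
P,im=shot('wrist','w3.png')
P2,im2=load('w2.png')
cv2.imwrite('pics/v3.png',np.hstack([cv2.resize(im2,(400,250),interpolation=cv2.INTER_AREA),cv2.resize(im,(400,250),interpolation=cv2.INTER_AREA)])[:,:,::-1])
for p in ([.43,-.305,.075],[.43,-.305,.035]): print(proj(P,np.array(p),True))
E
```

```text
2.85 [ 0.4398 -0.3183  0.178 ] [[-0.999, -0.043, 0.0], [-0.043, 0.999, 0.0], [-0.0, 0.0, -1.0]] [-0.25922383  0.24930065  0.03527579]
[333.60162116 194.17412217]
[331.22631645 183.00001965]
```

View pics/v3.png

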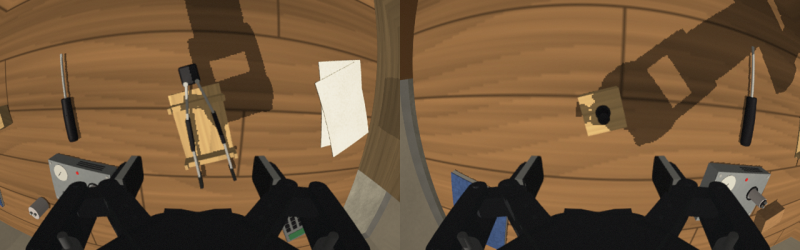

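The left half shows the tongs at about (205,125), and the right half shows the pin in its block at about (325,184) in the full picture. I'll measure both with masks.

```bash
python3 - <<'E'
from h import *
P,im=load('w3.png')
m=(im.max(2)<45).astype(np.uint8); m[:140]=0;m[240:]=0;m[:,:290]=0;m[:,360:]=0
n,l,st,c=cv2.connectedComponentsWithStats(m)
for i in range(1,n):
    if st[i,4]>30: print(st[i],c[i])
i=1+np.argmax(st[1:,4]); ct=max(cv2.findContours((l==i).astype(np.uint8),0,cv2.CHAIN_APPROX_NONE)[0],key=len)
print(cv2.minEnclosingCircle(ct)); cv2.imwrite('pics/c4.png',np.hstack([cv2.resize(im[130:240,270:380],(400,400),interpolation=cv2.INTER_NEAREST),cv2.cvtColor(cv2.resize(m[130:240,270:380]*255,(400,400),interpolation=0),8)])[:,:,::-1])
E
```

```text
[313 169  24  30 547] [324.70383912 183.01279707]
((324.97662353515625, 183.62149047851562), 14.930899620056152)
```

View pics/c4.png

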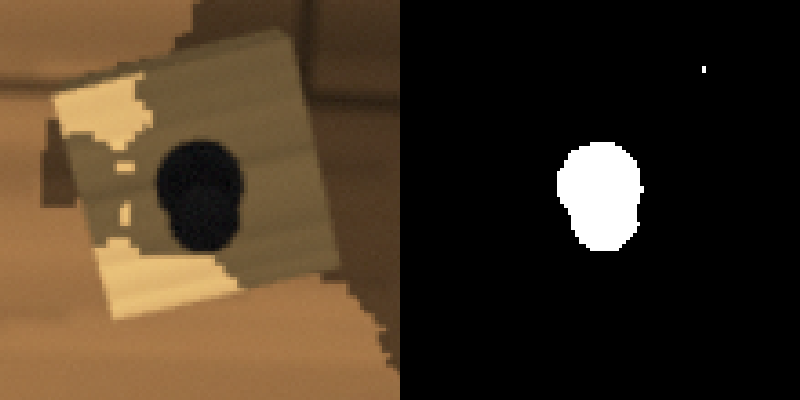

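The crop shows the flange centred at (325,180.5) and the handle top at (325.8,189).

```bash
python3 - <<'E'
from h import *
P,im=load('w3.png')
print(onz(P,325,180.5,.038,True),onz(P,325.8,189.3,.075,True))
E
```

```text
[ 0.42729382 -0.31087303  0.038     ] [ 0.42635057 -0.31129896  0.075     ]
```

>>> carry_out([
  {"tx": 1.25,"ty": 0.8,"tz": 0,"yaw": 0},
  {"tx": 0,"ty": 0,"tz": 3,"yaw": 0},
  {"tx": 0,"ty": 0,"tz": 3,"yaw": 0},
  {"tx": 0,"ty": 0,"tz": 2,"yaw": 0},
  {"tx": 0,"ty": 0,"tz": 0,"yaw": 0},
])

```text
time_s: 3.4
position: [0.4328, -0.3094, 0.1077]
tool_rot: [[-0.999, -0.05, 0.013], [-0.05, 0.999, -0.013], [-0.012, -0.013, -1.0]]
ft_force: [-0.6, 0.3, 0.5]
grip_width: 0.0855
```

>>> carry_out([
  {"tx": 0,"ty": 0,"tz": 0,"yaw": 0},
  {"tx": 0,"ty": 0,"tz": 0,"yaw": 0},
])

```text
time_s: 3.6
position: [0.4344, -0.3094, 0.1113]
tool_rot: [[-0.999, -0.052, 0.016], [-0.052, 0.999, -0.016], [-0.015, -0.017, -1.0]]
ft_force: [0.4, 0.4, 0.3]
grip_width: 0.0854
```

```bash
python3 - <<'E'
from h import *
s=env.observe();print(s['time_s'],s['position'].round(4),s['q'].round(2),s['qvel'].round(2),s['joint_efforts'].round(1))
E
```

```text
3.6 [ 0.4344 -0.3094  0.1113] [-4.8220e+01  2.7390e+01  8.9230e+01  8.0000e-02  6.2070e+01 -1.4124e+02] [ 0.55 -1.35 -1.4   0.07  1.    0.05] [ -0.  -44.6 -18.1   0.   -0.1   0. ]
```

>>> carry_out([
  {"tx": 0,"ty": 0,"tz": 0,"yaw": 0},
])

```text
time_s: 3.7
position: [0.435, -0.3096, 0.1128]
tool_rot: [[-0.998, -0.052, 0.018], [-0.053, 0.998, -0.018], [-0.017, -0.019, -1.0]]
ft_force: [0.1, -0.2, 0.0]
grip_width: 0.0857
```

```bash
python3 - <<'E'
from h import *
s=env.observe();print(s['time_s'],s['position'].round(4),s['q'].round(2),s['qvel'].round(2),s['joint_efforts'].round(1))
E
```

```text
3.7 [ 0.435  -0.3096  0.1128] [-4.8190e+01  2.7280e+01  8.9130e+01  8.0000e-02  6.2140e+01 -1.4124e+02] [ 0.33 -0.96 -0.78  0.02  0.82 -0.  ] [  0.1 -44.9 -18.4   0.   -0.1   0. ]
```

>>> carry_out([
  {"tx": 0,"ty": 0,"tz": 0,"yaw": 0},
  {"tx": 0,"ty": 0,"tz": 0,"yaw": 0},
  {"tx": 0,"ty": 0,"tz": 0,"yaw": 0},
])

```text
time_s: 4.0
position: [0.4356, -0.3101, 0.1147]
tool_rot: [[-0.998, -0.052, 0.02], [-0.053, 0.998, -0.02], [-0.019, -0.021, -1.0]]
ft_force: [0.2, 0.6, -0.6]
grip_width: 0.0852
```

>>> carry_out([
  {"tx": 0,"ty": 0,"tz": 1,"yaw": 0},
])

```text
time_s: 4.1
position: [0.4362, -0.3108, 0.1054]
tool_rot: [[-0.998, -0.052, 0.022], [-0.053, 0.998, -0.022], [-0.021, -0.024, -1.0]]
ft_force: [-0.3, -0.5, -0.2]
grip_width: 0.0855
```

>>> carry_out([
  {"tx": 0,"ty": 0,"tz": 1,"yaw": 0},
])

```text
time_s: 4.2
position: [0.4363, -0.311, 0.0946]
tool_rot: [[-0.998, -0.052, 0.022], [-0.053, 0.998, -0.022], [-0.021, -0.023, -1.0]]
ft_force: [-0.4, 1.5, -0.7]
grip_width: 0.0852
```

>>> carry_out([
  {"tx": 0,"ty": 0,"tz": 1,"yaw": 0},
])

```text
time_s: 4.3
position: [0.4364, -0.3111, 0.0834]
tool_rot: [[-0.998, -0.052, 0.021], [-0.053, 0.998, -0.022], [-0.02, -0.023, -1.0]]
ft_force: [-1.0, -0.5, -0.1]
grip_width: 0.0855
```

>>> carry_out([
  {"tx": 0,"ty": 0,"tz": -1,"yaw": 0},
])

```text
time_s: 4.4
position: [0.4352, -0.31, 0.0909]
tool_rot: [[-0.998, -0.052, 0.018], [-0.052, 0.998, -0.018], [-0.017, -0.019, -1.0]]
ft_force: [-0.7, -0.3, 0.6]
grip_width: 0.0855
```

>>> carry_out([
  {"tx": 0,"ty": 0,"tz": 0,"yaw": 0},
])

```text
time_s: 4.5
position: [0.4356, -0.3103, 0.0918]
tool_rot: [[-0.998, -0.052, 0.018], [-0.052, 0.998, -0.019], [-0.017, -0.02, -1.0]]
ft_force: [0.0, 0.1, 0.3]
grip_width: 0.0852
```

>>> carry_out([
  {"tx": 0,"ty": 0,"tz": -1,"yaw": 0},
  {"tx": 0,"ty": 0,"tz": -2,"yaw": 0},
  {"tx": 0,"ty": 0,"tz": -3,"yaw": 0},
  {"tx": 0,"ty": 0,"tz": 0,"yaw": 0},
  {"tx": 0,"ty": 0,"tz": 0,"yaw": 0},
  {"tx": 0,"ty": 0,"tz": 0,"yaw": 0},
])

```text
time_s: 5.1
position: [0.4347, -0.3094, 0.1578]
tool_rot: [[-0.998, -0.052, 0.021], [-0.052, 0.998, -0.021], [-0.02, -0.023, -1.0]]
ft_force: [0.8, 0.5, 0.2]
grip_width: 0.0851
```

```bash
cat >> h.py <<'E'
def delta(t):
    s=env.observe();R=np.array(s['tool_rot']);d=R.T@(np.array(t)-s['position'])
    print('cm in tool',np.round(d*100,2),'y-ang',round(float(np.degrees(np.arctan2(R[1,1],R[0,1]))),2),s['time_s'],'tilt',R[:2,2].round(3))
E
python3 -c "
from h import *
delta([.427,-.311,.058])"
```

```text
cm in tool [0.97 0.11 9.96] y-ang 92.98 5.1 tilt [ 0.021 -0.021]
```

>>> carry_out([
  {"tx": 0.5,"ty": 0.05,"tz": 1,"yaw": 0},
  {"tx": 0.4,"ty": 0.05,"tz": 1.5,"yaw": 0},
  {"tx": 0.1,"ty": 0,"tz": 1.5,"yaw": 0},
  {"tx": 0,"ty": 0,"tz": 1.5,"yaw": 0},
  {"tx": 0,"ty": 0,"tz": 1.2,"yaw": 0},
  {"tx": 0,"ty": 0,"tz": 0.8,"yaw": 0},
  {"tx": 0,"ty": 0,"tz": 0,"yaw": 0},
])

```text
time_s: 5.8
position: [0.4246, -0.3092, 0.0767]
tool_rot: [[-0.999, -0.052, 0.017], [-0.052, 0.998, -0.017], [-0.016, -0.018, -1.0]]
ft_force: [0.9, -0.7, 0.4]
grip_width: 0.0854
```

```bash
python3 -c "
from h import *
delta([.427,-.311,.058])"
```

```text
cm in tool [-0.2  -0.16  1.88] y-ang 92.98 5.8 tilt [ 0.017 -0.017]
```

>>> carry_out([
  {"tx": -0.1,"ty": -0.1,"tz": 0.7,"yaw": 0},
  {"tx": -0.1,"ty": -0.1,"tz": 0.7,"yaw": 0},
  {"tx": 0,"ty": 0,"tz": 0.4,"yaw": 0},
  {"tx": 0,"ty": 0,"tz": 0,"yaw": 0},
])

```text
time_s: 6.2
position: [0.4276, -0.3119, 0.058]
tool_rot: [[-0.998, -0.052, 0.018], [-0.053, 0.998, -0.018], [-0.017, -0.019, -1.0]]
ft_force: [-0.2, 0.5, -0.3]
grip_width: 0.0854
```

```bash
python3 -c "
from h import *
delta([.427,-.311,.058])"
```

```text
cm in tool [ 0.05  0.09 -0.  ] y-ang 92.99 6.2 tilt [ 0.018 -0.018]
```

Good. Close on the handle.

>>> carry_out([
  {"tx": 0,"ty": 0,"tz": 0,"yaw": 0},
  {"tx": 0,"ty": 0,"tz": 0,"yaw": 0},
  {"tx": 0,"ty": 0,"tz": 0,"yaw": 0},
  {"tx": 0,"ty": 0,"tz": 0,"yaw": 0},
  {"tx": 0,"ty": 0,"tz": 0,"yaw": 0},
  {"tx": 0,"ty": 0,"tz": 0,"yaw": 0},
], jaw=1, squeeze=50)

```text
time_s: 6.8
position: [0.4279, -0.3121, 0.0591]
tool_rot: [[-0.998, -0.052, 0.019], [-0.053, 0.998, -0.019], [-0.018, -0.02, -1.0]]
ft_force: [0.8, 0.4, -1.3]
grip_width: 0.0147
```

>>> carry_out([
  {"tx": 0,"ty": 0,"tz": -0.7,"yaw": 0},
  {"tx": 0,"ty": 0,"tz": -1.2,"yaw": 0},
  {"tx": 0,"ty": 0,"tz": -1.5,"yaw": 0},
  {"tx": 0,"ty": 0,"tz": -1.5,"yaw": 0},
  {"tx": 0,"ty": 0,"tz": -1.5,"yaw": 0},
  {"tx": 0,"ty": 0,"tz": -1.0,"yaw": 0},
  {"tx": 0,"ty": 0,"tz": -0.5,"yaw": 0},
  {"tx": 0,"ty": 0,"tz": 0,"yaw": 0},
])

```text
time_s: 7.6
position: [0.426, -0.3103, 0.143]
tool_rot: [[-0.998, -0.052, 0.018], [-0.052, 0.998, -0.019], [-0.017, -0.02, -1.0]]
ft_force: [-0.4, 0.2, -0.4]
grip_width: 0.0142
```

```bash
python3 - <<'E'
from h import *
delta([.622,-.064,.135]); print(env.observe()['position'],env.observe()['grip_width'])
shot('wrist','w5.png'); P,im=load('scene0.png')
P2,im2=load('side0.png')
a=cv2.resize(im[195:275,245:365],(480,320),interpolation=cv2.INTER_CUBIC); b=cv2.resize(im2[170:260,310:400],(320,320),interpolation=cv2.INTER_CUBIC)
cv2.imwrite('pics/c6.png',np.hstack([a,b])[:,:,::-1])
E
```

```text
cm in tool [-20.85  23.59   0.7 ] y-ang 92.99 7.6 tilt [ 0.018 -0.019]
[ 0.42596684 -0.3102984   0.14299579] 0.014155660346298367
```

View pics/c6.png

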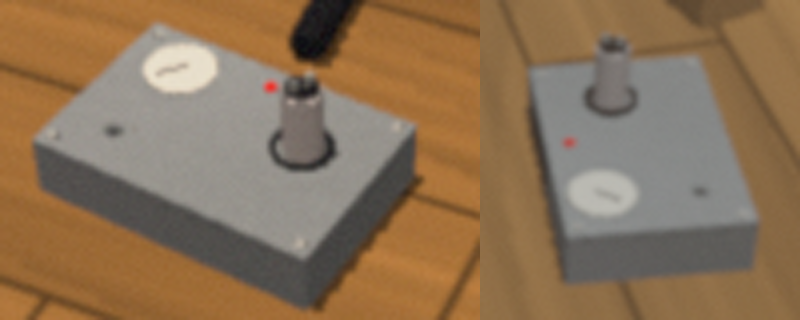

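The crops show the opening at scene (273.3,227.8) and side (372.2,223.7), with the tester corners clearly visible. I'll measure these, then go past the opening so the wrist camera can see it.

```bash
python3 - <<'E'
from h import *
P,_=load('scene0.png');Q,_=load('side0.png')
print(onz(P,273.3,227.8,.04),onz(Q,372.2,223.7,.04))
sc=[(155,20),(415,126),(303,262),(37,140)]; sd=[(530,66),(702,56),(757,222),(568,238)]
A=[onz(P,245+a/4,195+b/4,.04)[:2] for a,b in sc]; B=[onz(Q,310+(a-480)/3.556,170+b/3.556,.04)[:2] for a,b in sd]
print(np.round(A,4).tolist(),np.round(B,4).tolist())
for C in (np.array(A),np.array(B)): print(C.mean(0))
# cap base ring centre z=.044
print(onz(P,245+302/4,195+147/4,.044),onz(Q,310+(611-480)/3.556,170+98/3.556,.044))
E
```

```text
[ 0.62255973 -0.06211215  0.04      ] [ 0.61913411 -0.06708575  0.04      ]
[[0.5259, -0.0888], [0.5491, 0.0909], [0.6688, 0.0776], [0.6464, -0.0975]] [[0.5468, 0.0899], [0.6673, 0.0742], [0.6431, -0.1037], [0.5254, -0.0913]]
[ 0.59754513 -0.00442366]
[ 0.59566868 -0.00771792]
[0.59454779 0.04214371 0.044     ] [0.58956145 0.03590596 0.044     ]
```

>>> carry_out([
  {"tx": -1,"ty": 1,"tz": 0,"yaw": 0},
  {"tx": -2,"ty": 2,"tz": 0,"yaw": 0},
  {"tx": -3,"ty": 2.8,"tz": 0,"yaw": 0},
  {"tx": -3,"ty": 2.8,"tz": 0,"yaw": 0},
  {"tx": -3,"ty": 2.8,"tz": 0,"yaw": 0},
  {"tx": -3,"ty": 2.8,"tz": 0,"yaw": 0},
  {"tx": -3,"ty": 2.8,"tz": 0,"yaw": 0},
  {"tx": -2.5,"ty": 2.4,"tz": 0,"yaw": 0},
  {"tx": -2,"ty": 2,"tz": 0,"yaw": 0},
  {"tx": -1.2,"ty": 1.2,"tz": 0,"yaw": 0},
  {"tx": -0.5,"ty": 0.5,"tz": 0,"yaw": 0},
  {"tx": 0,"ty": 0,"tz": 0,"yaw": 0},
])

```text
time_s: 8.85
position: [0.6652, -0.0452, 0.1316]
tool_rot: [[-0.999, -0.053, 0.004], [-0.053, 0.999, -0.01], [-0.004, -0.01, -1.0]]
ft_force: [0.0, 0.3, -0.9]
grip_width: 0.0146
```

```bash
python3 - <<'E'
from h import *
delta([.622,-.064,.143]); print(env.observe()['position'],env.observe()['grip_width'])
P,im=shot('wrist','w7.png'); print(proj(P,np.array([.622,-.064,.04]),True))
E
```

```text
cm in tool [ 4.41 -1.66 -1.14] y-ang 93.04 8.85 tilt [ 0.004 -0.01 ]
[ 0.66523951 -0.04521832  0.13164712] 0.014631913123553024
[294.56970919 150.89755461]
```

View pics/w7.png

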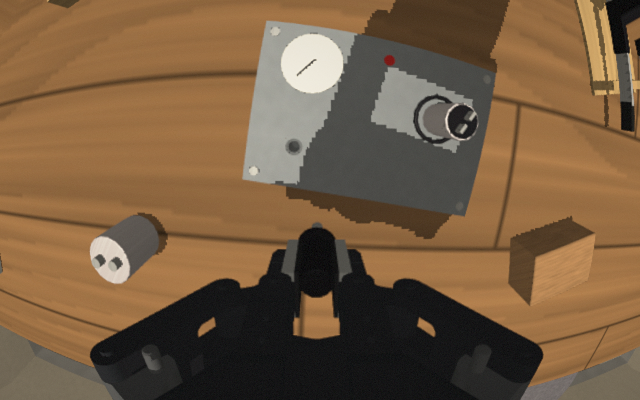

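The opening is at about (293.5,147), with the capacitor in its ring at (440,120) and the held pin's tip at about (316,226). I'll refine these with masks.

```bash
python3 - <<'E'
from h import *
P,im=load('w7.png'); g=cv2.cvtColor(im,cv2.COLOR_RGB2GRAY)
w=g[132:162,278:309]; m=(w<115).astype(np.uint8); n,l,st,c=cv2.connectedComponentsWithStats(m); 
for i in range(1,n):
  if st[i,4]>20: print(st[i],c[i]+[278,132], onz(P,*(c[i]+[278,132]),.04,True))
# screws / ring
g2=g[90:150,405:490]
for thr in (50,):
  m=(g2<thr).astype(np.uint8); n,l,st,c=cv2.connectedComponentsWithStats(m)
  for i in range(1,n):
    if st[i,4]>60: print('ring',st[i],c[i]+[405,90])
print('TCP axis pts px',[proj(P,env.observe()['position']+np.array(env.observe()['tool_rot'])@[0,0,z],True).round(1) for z in (-.016,.02,.054)])
a=cv2.resize(im[200:260,280:350],(700,600),interpolation=cv2.INTER_NEAREST);cv2.imwrite('pics/c8.png',a[:,:,::-1])
for nm,u,v,z in [('TL',267,21,.04),('TR',496,75,.04),('BR',465,215,.04),('BL',243,180,.04),('ringc',434.5,119,.044)]: print(nm,onz(P,u,v,z,True).round(4))
E
```

```text
[  8   9  14  12 138] [292.96376812 146.39130435] [ 0.61877123 -0.06529692  0.04      ]
[25 15  6 15 61] [306.09836066 155.67213115] [ 0.62507402 -0.0555107   0.04      ]
ring [  9   5  38  48 263] [428.89353612 118.74904943]
ring [ 44  15  28  33 522] [461.11494253 121.02490421]
TCP axis pts px [array([314.7, 284.4]), array([315.1, 249.4]), array([315.3, 227. ])]
TL [ 0.5265 -0.0888  0.04  ]
TR [0.5477 0.0892 0.04  ]
BR [0.6637 0.0758 0.04  ]
BL [ 0.6454 -0.1021  0.04  ]
ringc [0.5906 0.0363 0.044 ]
```

View pics/c8.png

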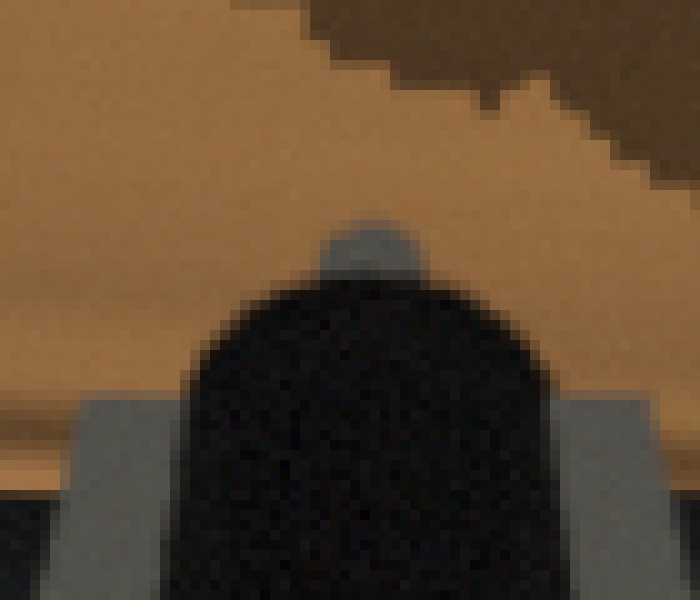

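The pin tip is near (317,226), which puts it on the tool axis to within about 1 mm in +y. The opening comes out at (0.619,−0.065), and the tester corners agree with that.

>>> carry_out([
  {"tx": 0.7,"ty": -0.3,"tz": 0,"yaw": 0},
  {"tx": 1.2,"ty": -0.45,"tz": 0,"yaw": 0},
  {"tx": 1.2,"ty": -0.45,"tz": 0,"yaw": 0},
  {"tx": 1.0,"ty": -0.4,"tz": 0,"yaw": 0},
  {"tx": 0.5,"ty": -0.2,"tz": 0,"yaw": 0},
  {"tx": 0,"ty": 0,"tz": 0,"yaw": 0},
  {"tx": 0,"ty": 0,"tz": 0,"yaw": 0},
])

```text
time_s: 9.6
position: [0.6131, -0.0724, 0.1321]
tool_rot: [[-0.999, -0.045, 0.002], [-0.045, 0.999, -0.01], [-0.001, -0.01, -1.0]]
ft_force: [0.3, -0.1, -0.7]
grip_width: 0.0146
```

```bash
python3 - <<'E'
from h import *
delta([.619,-.066,.110]); print(env.observe()['position'])
E
```

```text
cm in tool [-0.62  0.64  2.21] y-ang 92.57 9.6 tilt [ 0.002 -0.01 ]
[ 0.61305843 -0.07241309  0.13211598]
```

>>> carry_out([
  {"tx": -0.35,"ty": 0.3,"tz": 0.5,"yaw": 0},
  {"tx": -0.35,"ty": 0.3,"tz": 0.8,"yaw": 0},
  {"tx": 0,"ty": 0,"tz": 0.8,"yaw": 0},
  {"tx": 0,"ty": 0,"tz": 0.4,"yaw": 0},
  {"tx": 0,"ty": 0,"tz": 0,"yaw": 0},
  {"tx": 0,"ty": 0,"tz": 0,"yaw": 0},
])

```text
time_s: 10.2
position: [0.621, -0.065, 0.1034]
tool_rot: [[-0.999, -0.046, 0.001], [-0.046, 0.999, -0.01], [-0.0, -0.01, -1.0]]
ft_force: [0.1, 0.2, -0.2]
grip_width: 0.014
```

```bash
python3 - <<'E'
from h import *
delta([.620,-.0655,.064]); print(env.observe()['position'])
E
```

```text
cm in tool [ 0.1  -0.    3.94] y-ang 92.63 10.2 tilt [ 0.001 -0.01 ]
[ 0.6210119  -0.06504827  0.10341895]
```

>>> carry_out([
  {"tx": 0.1,"ty": 0,"tz": 0.4,"yaw": 0},
  {"tx": 0,"ty": 0,"tz": 0.5,"yaw": 0},
  {"tx": 0,"ty": 0,"tz": 0.5,"yaw": 0},
])

```text
time_s: 10.5
position: [0.6204, -0.0654, 0.0895]
tool_rot: [[-0.999, -0.046, 0.003], [-0.046, 0.999, -0.01], [-0.002, -0.011, -1.0]]
ft_force: [-1.4, -0.1, -0.9]
grip_width: 0.0146
```

>>> carry_out([
  {"tx": 0,"ty": 0,"tz": 0.5,"yaw": 0},
  {"tx": 0,"ty": 0,"tz": 0.5,"yaw": 0},
])

```text
time_s: 10.7
position: [0.6203, -0.0656, 0.0785]
tool_rot: [[-0.999, -0.046, 0.002], [-0.046, 0.999, -0.01], [-0.002, -0.01, -1.0]]
ft_force: [0.3, 0.3, -0.4]
grip_width: 0.0145
```

>>> carry_out([
  {"tx": 0,"ty": 0,"tz": 0.5,"yaw": 0},
  {"tx": 0,"ty": 0,"tz": 0.5,"yaw": 0},
  {"tx": 0,"ty": 0,"tz": 0.3,"yaw": 0},
])

```text
time_s: 11.0
position: [0.62, -0.0656, 0.0639]
tool_rot: [[-0.999, -0.046, 0.001], [-0.046, 0.999, -0.01], [-0.001, -0.01, -1.0]]
ft_force: [-5.1, 1.9, 23.9]
grip_width: 0.0145
```

>>> carry_out([
  {"tx": 0,"ty": 0,"tz": 0.3,"yaw": 0},
  {"tx": 0,"ty": 0,"tz": 0.3,"yaw": 0},
])

```text
time_s: 11.2
position: [0.6204, -0.0656, 0.0638]
tool_rot: [[-0.999, -0.046, 0.005], [-0.046, 0.999, -0.011], [-0.004, -0.012, -1.0]]
ft_force: [-12.9, 2.6, 27.0]
grip_width: 0.0144
```

The hard stop at 0.0638 matches the flange seating. Release and retreat.

>>> carry_out([
  {"tx": 0,"ty": 0,"tz": -0.05,"yaw": 0},
  {"tx": 0,"ty": 0,"tz": 0,"yaw": 0},
  {"tx": 0,"ty": 0,"tz": 0,"yaw": 0},
  {"tx": 0,"ty": 0,"tz": 0,"yaw": 0},
  {"tx": 0,"ty": 0,"tz": 0,"yaw": 0},
], jaw=-0.3)

```text
time_s: 11.7
position: [0.6208, -0.0658, 0.065]
tool_rot: [[-0.999, -0.046, 0.007], [-0.046, 0.999, -0.012], [-0.006, -0.012, -1.0]]
ft_force: [0.0, -0.5, 0.5]
grip_width: 0.0558
```

>>> carry_out([
  {"tx": 0,"ty": 0,"tz": -0.7,"yaw": 0},
  {"tx": 0,"ty": 0,"tz": -1.5,"yaw": 0},
  {"tx": 0,"ty": 0,"tz": -2.0,"yaw": 0},
  {"tx": 0,"ty": 0,"tz": -2,"yaw": 0},
  {"tx": 0,"ty": 0,"tz": -2,"yaw": 0},
  {"tx": 0,"ty": 0,"tz": -2,"yaw": 0},
  {"tx": 0,"ty": 0,"tz": -1.5,"yaw": 0},
  {"tx": 0,"ty": 0,"tz": -0.7,"yaw": 0},
  {"tx": 0,"ty": 0,"tz": 0,"yaw": 0},
])

```text
time_s: 12.6
position: [0.6198, -0.0643, 0.1954]
tool_rot: [[-0.999, -0.046, 0.005], [-0.046, 0.999, -0.012], [-0.005, -0.012, -1.0]]
ft_force: [1.2, 0.3, -0.2]
grip_width: 0.0555
```

```bash
python3 - <<'E'
from h import *
s=env.observe();delta([.44,.283,.19]);print(s['position'],s['grip_width'])
P,im=shot('wrist','w9.png');P0,im0=load('w2.png')
S,si=shot('side','s9.png')
cv2.imwrite('pics/c9.png',np.hstack([cv2.resize(im[90:290,220:420],(300,300)),cv2.resize(im0[80:320,230:410],(450,600),interpolation=cv2.INTER_CUBIC)[:300]]) [:,:,::-1])
a=cv2.resize(im[110:230,240:400],(400,300),interpolation=cv2.INTER_CUBIC);b=cv2.resize(im0[90:310,250:400],(410,600),interpolation=cv2.INTER_CUBIC)
c=cv2.resize(si[165:255,310:430],(390,300),interpolation=cv2.INTER_CUBIC)[:,:400]
L=np.vstack([a[:,:390],c]);cv2.imwrite('pics/c9.png',np.hstack([L,b])[:,:,::-1])
E
```

```text
cm in tool [16.36 35.52  0.04] y-ang 92.64 12.6 tilt [ 0.005 -0.012]
[ 0.61976598 -0.06428999  0.19543776] 0.055450660575618684
```

View pics/c9.png

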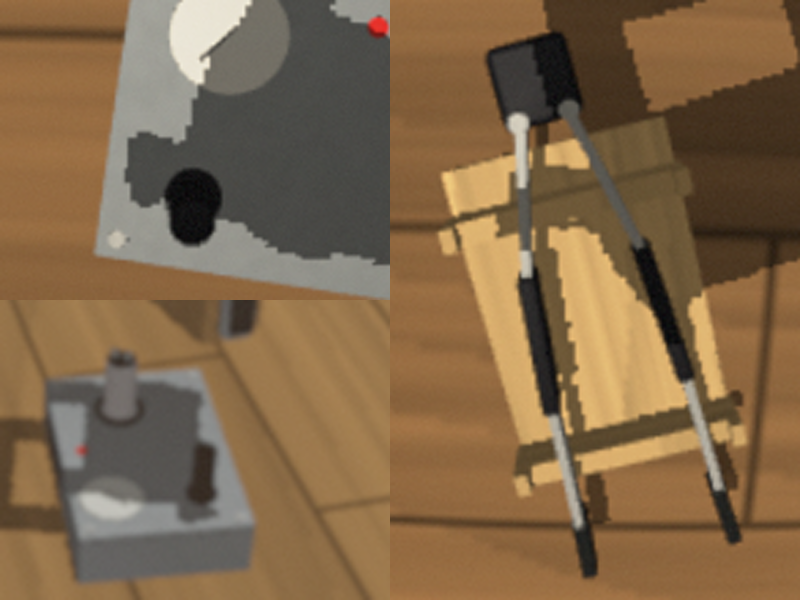

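The pin stands home and upright, with its flange on the tester. In the w2 crop the tongs' grips run from (643,243) to (686,380) and from (526,275) to (547,412), and the jaw tips are at (589,575) and (735,540).

```bash
python3 - <<'E'
from h import *
P,im=load('w2.png')
f=lambda a,b,z=.05: onz(P,250+(a-390)/2.733,90+b/2.727,z,True)
L0,L1,R0,R1=f(643,243),f(686,380),f(526,275),f(547,412)
c=(L0+L1+R0+R1)/4; ax=(L1+R1-L0-R0)[:2]; print('grips',L0.round(4),L1.round(4),R0.round(4),R1.round(4),'c',c.round(4),'ang',np.degrees(np.arctan2(ax[1],ax[0])))
j=(f(589,575,.048)+f(735,540,.048))/2; b=f(534,80,.05); d=(j-b)[:2]; d/=np.linalg.norm(d); print('jawtips',j,'block',b,'ang',np.degrees(np.arctan2(d[1],d[0])),'c from jaws',j[:2]-.114*d, 'from block',b[:2]+.104*d)
E
```

```text
grips [0.4049 0.302  0.05  ] [0.4615 0.3222 0.05  ] [0.4188 0.2568 0.05  ] [0.4767 0.2657 0.05  ] c [0.4405 0.2867 0.05  ] ang 14.239039684699698
jawtips [0.54926052 0.3179902  0.048     ] block [0.34293091 0.25895437 0.05      ] ang 15.967090831492623 c from jaws [0.43965866 0.28663049] from block [0.44291858 0.28756323]
```

>>> carry_out([
  {"tx": 0,"ty": 0,"tz": 0,"yaw": -0.11},
  {"tx": 0,"ty": 0.8,"tz": 0,"yaw": -0.11},
  {"tx": 0.4,"ty": 2,"tz": 0,"yaw": 0},
  {"tx": 0.8,"ty": 4,"tz": 0,"yaw": 0},
  {"tx": 0.9,"ty": 4.5,"tz": 0,"yaw": 0},
  {"tx": 1,"ty": 4.5,"tz": 0,"yaw": 0},
  {"tx": 1,"ty": 4.5,"tz": 0,"yaw": 0},
  {"tx": 1,"ty": 4.5,"tz": 0,"yaw": 0},
  {"tx": 0.9,"ty": 4.2,"tz": 0,"yaw": 0},
  {"tx": 0.7,"ty": 3,"tz": 0,"yaw": 0},
  {"tx": 0.4,"ty": 2,"tz": 0,"yaw": 0},
  {"tx": 0.2,"ty": 1,"tz": 0,"yaw": 0},
], jaw=-1)

```text
time_s: 13.9
position: [0.4448, 0.2624, 0.1787]
tool_rot: [[-0.963, -0.268, -0.019], [-0.268, 0.963, -0.011], [0.022, -0.005, -1.0]]
ft_force: [0.9, 0.2, 1.1]
grip_width: 0.0855
```

>>> carry_out([
  {"tx": 0,"ty": 0,"tz": 0,"yaw": 0},
  {"tx": 0,"ty": 0,"tz": 0,"yaw": 0},
])

```text
time_s: 14.1
position: [0.4444, 0.2625, 0.1776]
tool_rot: [[-0.963, -0.269, -0.021], [-0.269, 0.963, -0.012], [0.024, -0.006, -1.0]]
ft_force: [0.1, -0.7, 0.1]
grip_width: 0.0855
```

```bash
python3 - <<'E'
from h import *
s=env.observe();delta([.4405,.287,.09]);print(s['position'],s['grip_width'])
P,im=shot('wrist','w10.png')
E
```

```text
cm in tool [-0.49  2.51  8.74] y-ang 105.62 14.1 tilt [-0.021 -0.012]
[0.44440622 0.26253356 0.17761526] 0.08548769370784998
```

View pics/w10.png

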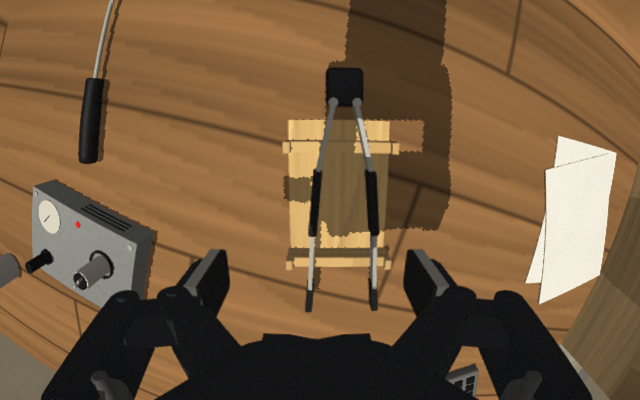

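The tongs are square to the tool: the grips run (318,171)–(312,235) and (370,171)–(376,235), and the block is at (345,87).

```bash
python3 - <<'E'
from h import *
P,im=load('w10.png')
f=lambda a,b,z=.05: onz(P,a,b,z,True)
L0,L1,R0,R1=f(370,171),f(376,235),f(318,171),f(312,235)
c=(L0+L1+R0+R1)/4; ax=(L1+R1-L0-R0)[:2]; print('c',c.round(4),'ang',np.degrees(np.arctan2(ax[1],ax[0])), np.linalg.norm(L1-L0))
j=(f(309,308,.048)+f(374,308,.048))/2; b=f(344.5,87,.056); d=(j-b)[:2]; print(j,b,np.degrees(np.arctan2(d[1],d[0])),np.linalg.norm(d))
delta([c[0],c[1],.09])
E
```

```text
c [0.4408 0.2864 0.05  ] ang 17.058377780982763 0.05900851598771833
[0.54611599 0.31720617 0.048     ] [0.34536354 0.25807702 0.056     ] 16.411685824463675 0.2092792515095226
cm in tool [-0.49  2.47  8.74] y-ang 105.58 14.15 tilt [-0.021 -0.012]
```

>>> carry_out([
  {"tx": -0.2,"ty": 0.8,"tz": 1,"yaw": -0.01},
  {"tx": -0.2,"ty": 0.9,"tz": 1.5,"yaw": 0},
  {"tx": -0.1,"ty": 0.6,"tz": 1.8,"yaw": 0},
  {"tx": 0,"ty": 0.2,"tz": 1.8,"yaw": 0},
  {"tx": 0,"ty": 0,"tz": 1.5,"yaw": 0},
  {"tx": 0,"ty": 0,"tz": 0.8,"yaw": 0},
  {"tx": 0,"ty": 0,"tz": 0,"yaw": 0},
])

```text
time_s: 14.85
position: [0.4435, 0.285, 0.0864]
tool_rot: [[-0.962, -0.273, -0.022], [-0.273, 0.962, -0.012], [0.024, -0.006, -1.0]]
ft_force: [-0.1, 0.8, 0.7]
grip_width: 0.0853
```

```bash
python3 - <<'E'
from h import *
delta([.441,.2866,.029])
E
```

```text
cm in tool [0.06 0.25 5.74] y-ang 105.85 14.85 tilt [-0.022 -0.012]
```

>>> carry_out([
  {"tx": 0.05,"ty": 0.2,"tz": 0.8,"yaw": 0},
  {"tx": 0,"ty": 0.05,"tz": 1,"yaw": 0},
  {"tx": 0,"ty": 0,"tz": 1,"yaw": 0},
  {"tx": 0,"ty": 0,"tz": 1,"yaw": 0},
  {"tx": 0,"ty": 0,"tz": 1,"yaw": 0},
  {"tx": 0,"ty": 0,"tz": 0.6,"yaw": 0},
  {"tx": 0,"ty": 0,"tz": 0.2,"yaw": 0},
  {"tx": 0,"ty": 0,"tz": 0,"yaw": 0},
])

```text
time_s: 15.65
position: [0.4421, 0.2867, 0.0263]
tool_rot: [[-0.962, -0.272, -0.02], [-0.272, 0.962, -0.011], [0.022, -0.006, -1.0]]
ft_force: [0.4, 1.0, -0.4]
grip_width: 0.0855
```

```bash
python3 - <<'E'
from h import *
delta([.441,.2866,.029])
E
```

```text
cm in tool [ 0.11  0.02 -0.27] y-ang 105.81 15.65 tilt [-0.02  -0.011]
```

>>> carry_out([
  {"tx": 0.1,"ty": 0,"tz": -0.2,"yaw": 0},
  {"tx": 0,"ty": 0,"tz": 0,"yaw": 0},
  {"tx": 0,"ty": 0,"tz": 0,"yaw": 0},
  {"tx": 0,"ty": 0,"tz": 0,"yaw": 0},
  {"tx": 0,"ty": 0,"tz": 0,"yaw": 0},
], jaw=-0.18, squeeze=60)

```text
time_s: 16.15
position: [0.4423, 0.287, 0.0309]
tool_rot: [[-0.962, -0.272, -0.015], [-0.272, 0.962, -0.01], [0.017, -0.005, -1.0]]
ft_force: [0.7, -0.7, -1.8]
grip_width: 0.0508
```

```bash
python3 - <<'E'
from h import *
delta([.441,.2866,.029]); s=env.observe(); print(s['position'],s['ft_force'],s['grip_width'])
E
```

```text
cm in tool [ 0.13 -0.    0.19] y-ang 105.81 16.15 tilt [-0.015 -0.01 ]
[0.44230257 0.28699988 0.03085954] [ 0.68969334 -0.69525058 -1.75050518] 0.050756438679757425
```

>>> carry_out([
  {"tx": 0,"ty": 0,"tz": -0.5,"yaw": 0},
  {"tx": 0,"ty": 0,"tz": -0.8,"yaw": 0},
  {"tx": 0,"ty": 0,"tz": -1,"yaw": 0},
  {"tx": 0,"ty": 0,"tz": -1.2,"yaw": 0},
  {"tx": 0,"ty": 0,"tz": -1.5,"yaw": 0},
  {"tx": 0,"ty": 0,"tz": -1.5,"yaw": 0},
  {"tx": 0,"ty": 0,"tz": -1.5,"yaw": 0},
  {"tx": 0,"ty": 0,"tz": -1.2,"yaw": 0},
  {"tx": 0,"ty": 0,"tz": -0.7,"yaw": 0},
  {"tx": 0,"ty": 0,"tz": -0.3,"yaw": 0},
  {"tx": 0,"ty": 0,"tz": 0,"yaw": 0},
])

```text
time_s: 17.25
position: [0.4436, 0.2879, 0.1429]
tool_rot: [[-0.962, -0.273, -0.013], [-0.272, 0.962, -0.009], [0.015, -0.005, -1.0]]
ft_force: [-0.5, -0.4, -2.1]
grip_width: 0.0506
```

```bash
python3 - <<'E'
from h import *
s=env.observe(); print(s['position'],s['ft_force'],s['grip_width']);delta([.49,.038,.15])
P,im=shot('wrist','w11.png')
E
```

```text
[0.44363652 0.28794676 0.14293603] [-0.52924542 -0.44656227 -2.10648234] 0.0505966347310261
cm in tool [  2.36 -25.32  -0.55] y-ang 105.82 17.25 tilt [-0.013 -0.009]
```

View pics/w11.png

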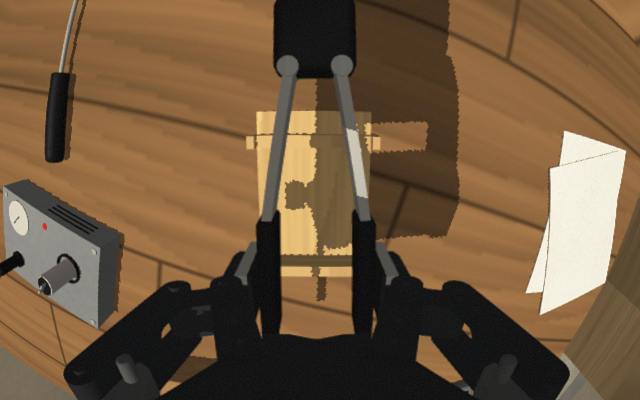

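The tongs are held, aligned with the tool and clear of the rest. Now I'll carry them gently to above the capacitor.

>>> carry_out([
  {"tx": 0.05,"ty": -0.6,"tz": 0,"yaw": 0},
  {"tx": 0.1,"ty": -1.2,"tz": 0,"yaw": 0},
  {"tx": 0.15,"ty": -1.8,"tz": 0,"yaw": 0},
  {"tx": 0.2,"ty": -2.4,"tz": 0,"yaw": 0},
  {"tx": 0.25,"ty": -2.8,"tz": 0,"yaw": 0},
  {"tx": 0.25,"ty": -2.8,"tz": 0,"yaw": 0},
  {"tx": 0.25,"ty": -2.8,"tz": 0,"yaw": 0},
  {"tx": 0.25,"ty": -2.8,"tz": 0,"yaw": 0},
  {"tx": 0.25,"ty": -2.8,"tz": 0,"yaw": 0},
  {"tx": 0.2,"ty": -2.4,"tz": 0,"yaw": 0},
  {"tx": 0.1,"ty": -1.8,"tz": 0,"yaw": 0},
  {"tx": 0.1,"ty": -1.2,"tz": 0,"yaw": 0},
])

```text
time_s: 18.5
position: [0.4909, 0.0198, 0.1395]
tool_rot: [[-0.962, -0.272, -0.023], [-0.271, 0.962, -0.011], [0.026, -0.004, -1.0]]
ft_force: [0.3, -0.8, -0.7]
grip_width: 0.0506
```

>>> carry_out([
  {"tx": 0,"ty": -0.6,"tz": 0,"yaw": 0},
  {"tx": 0,"ty": 0,"tz": 0,"yaw": 0},
  {"tx": 0,"ty": 0,"tz": 0,"yaw": 0},
])

```text
time_s: 18.8
position: [0.4921, 0.0123, 0.139]
tool_rot: [[-0.963, -0.269, -0.025], [-0.269, 0.963, -0.011], [0.027, -0.004, -1.0]]
ft_force: [-0.2, 0.4, -0.8]
grip_width: 0.0506
```

```bash
python3 - <<'E'
from h import *
s=env.observe(); print(s['position'],s['ft_force'],s['grip_width']);delta([.4972,.0118,.14])
P,im=load('w7.png'); print('captop',onz(P,462,122,.085,True))
for n in('scene','side'):
    P,im=shot(n,n+'12.png'); R=np.array(s['tool_rot']);J=s['position']-R[:,0]*.0965-R[:,2]*.008
    print(n,'jaw px',proj(P,J),'front',proj(P,J-R[:,0]*.016),'captop',proj(P,np.array([.59,.038,.085])))
E
```

```text
[0.49212773 0.01232931 0.13895313] [-0.1712404   0.35236083 -0.78919025] 0.05061926477760414
cm in tool [-0.47 -0.19 -0.12] y-ang 105.62 18.8 tilt [-0.025 -0.011]
captop [0.59078876 0.03913658 0.085     ]
scene jaw px [319.98162319 193.23042121] front [318.67672058 198.16071524] captop [319.35031368 216.03272448]
side jaw px [346.44352571 161.68555376] front [352.38226961 160.04854142] captop [347.45704141 182.98056191]
```

>>> carry_out([
  {"tx": -0.25,"ty": -0.05,"tz": 0.5,"yaw": 0},
  {"tx": -0.25,"ty": -0.1,"tz": 0.8,"yaw": 0},
  {"tx": 0,"ty": 0,"tz": 0.5,"yaw": 0},
  {"tx": 0,"ty": 0,"tz": 0.2,"yaw": 0},
  {"tx": 0,"ty": 0,"tz": 0,"yaw": 0},
])

```text
time_s: 19.4
position: [0.4969, 0.0141, 0.1166]
tool_rot: [[-0.962, -0.273, -0.026], [-0.273, 0.962, -0.01], [0.028, -0.003, -1.0]]
ft_force: [0.1, -0.1, -1.6]
grip_width: 0.0506
```

```bash
python3 - <<'E'
from h import *
s=env.observe(); print(s['position'],s['grip_width']);delta([.4975,.0125,.06]); R=np.array(s['tool_rot'])
J=s['position']-R[:,0]*.0965-R[:,2]*.008; print('J',J)
out=[]
for n,u,v in(('scene',319,205),('side',349,172)):
    P,im=shot(n,n+'13.png')
    print(n,'jaw px',proj(P,J),'front',proj(P,J-R[:,0]*.016),'captop',proj(P,np.array([.5905,.0385,.085])))
    x0,y0=u-40,v-40; print(x0,y0)
    out.append(cv2.resize(im[y0:y0+80,x0:x0+80],(400,400),interpolation=cv2.INTER_CUBIC))
cv2.imwrite('pics/c13.png',np.hstack(out)[:,:,::-1])
E
```

```text
[0.49685614 0.0140975  0.11659367] 0.05063923486361086
cm in tool [-0.17 -0.15  5.66] y-ang 105.83 19.4 tilt [-0.026 -0.01 ]
J [0.58986929 0.04048515 0.12193178]
scene jaw px [320.12605914 203.1046693 ] front [318.86536865 208.11690408] captop [319.46042787 216.2345383 ]
279 165
side jaw px [347.74362102 169.22423673] front [353.57598649 167.55911436] captop [347.60176838 182.83491574]
309 132
```

View pics/c13.png

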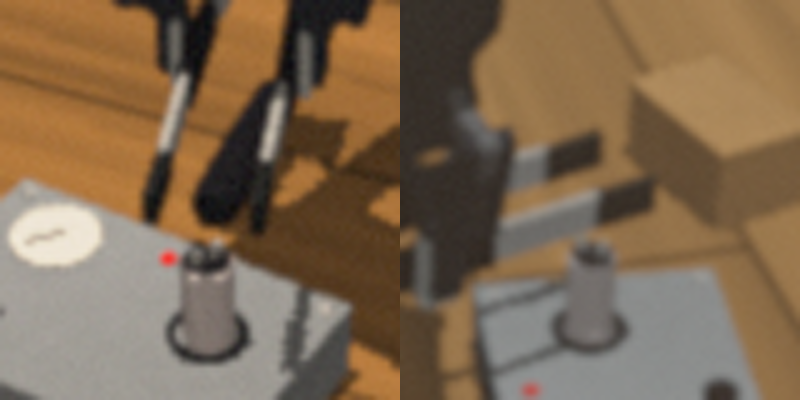

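The crops show the open jaws straddling the capacitor's line: front ends at (152,222)/(258,232) in the scene crop and (598,150)/(652,192) in the side crop, with the can at (205,265)/(592,258). That agrees with my model to about 1 px, so I'll make a small correction and descend.

>>> carry_out([
  {"tx": -0.05,"ty": -0.1,"tz": 0.2,"yaw": 0},
  {"tx": -0.05,"ty": -0.1,"tz": 0.4,"yaw": 0},
  {"tx": 0,"ty": 0,"tz": 0.6,"yaw": 0},
  {"tx": 0,"ty": 0,"tz": 0.6,"yaw": 0},
])

```text
time_s: 19.9
position: [0.4988, 0.0118, 0.0988]
tool_rot: [[-0.962, -0.272, -0.022], [-0.272, 0.962, -0.011], [0.024, -0.005, -1.0]]
ft_force: [-1.1, 0.9, -0.4]
grip_width: 0.0505
```

```bash
python3 - <<'E'
from h import *
s=env.observe(); print(s['ft_force'],s['position']); delta([.4975,.012,.062]); R=np.array(s['tool_rot'])
print('J',s['position']-R[:,0]*.0965-R[:,2]*.008)
E
```

```text
[-1.11867628  0.9266359  -0.43949064] [0.49877954 0.01177106 0.09881832]
cm in tool [0.03 0.07 3.68] y-ang 105.81 19.9 tilt [-0.022 -0.011]
J [0.591782   0.03813345 0.10445889]
```

>>> carry_out([
  {"tx": 0.05,"ty": 0.05,"tz": 0.6,"yaw": 0},
  {"tx": 0,"ty": 0,"tz": 0.6,"yaw": 0},
  {"tx": 0,"ty": 0,"tz": 0.6,"yaw": 0},
])

```text
time_s: 20.2
position: [0.4974, 0.012, 0.0788]
tool_rot: [[-0.962, -0.272, -0.023], [-0.272, 0.962, -0.011], [0.025, -0.004, -1.0]]
ft_force: [0.1, 0.3, -0.2]
grip_width: 0.0505
```

>>> carry_out([
  {"tx": 0,"ty": 0,"tz": 0.6,"yaw": 0},
  {"tx": 0,"ty": 0,"tz": 0.5,"yaw": 0},
  {"tx": 0,"ty": 0,"tz": 0.3,"yaw": 0},
  {"tx": 0,"ty": 0,"tz": 0,"yaw": 0},
])

```text
time_s: 20.6
position: [0.4966, 0.0119, 0.0625]
tool_rot: [[-0.962, -0.272, -0.025], [-0.272, 0.962, -0.011], [0.027, -0.003, -1.0]]
ft_force: [0.2, -0.1, -1.9]
grip_width: 0.0505
```

```bash
python3 - <<'E'
from h import *
s=env.observe(); print(s['ft_force'],s['position']); delta([.4975,.012,.062]); R=np.array(s['tool_rot'])
print('J',s['position']-R[:,0]*.0965-R[:,2]*.008)
E
```

```text
[ 0.15517732 -0.103287   -1.90941111] [0.49661836 0.01188092 0.06250574]
cm in tool [-0.09 -0.01  0.05] y-ang 105.81 20.6 tilt [-0.025 -0.011]
J [0.58963725 0.0382351  0.06790883]
```

>>> carry_out([
  {"tx": 0,"ty": 0,"tz": 0,"yaw": 0},
  {"tx": 0,"ty": 0,"tz": 0,"yaw": 0},
  {"tx": 0,"ty": 0,"tz": 0,"yaw": 0},
], jaw=-0.06)

```text
time_s: 20.9
position: [0.4969, 0.0118, 0.0629]
tool_rot: [[-0.962, -0.272, -0.024], [-0.272, 0.962, -0.011], [0.026, -0.004, -1.0]]
ft_force: [-0.5, -0.1, -0.1]
grip_width: 0.0456
```

>>> carry_out([
  {"tx": 0,"ty": 0,"tz": 0,"yaw": 0},
  {"tx": 0,"ty": 0,"tz": 0,"yaw": 0},
  {"tx": 0,"ty": 0,"tz": 0,"yaw": 0},
  {"tx": 0,"ty": 0,"tz": 0,"yaw": 0},
], jaw=0.5, squeeze=45)

```text
time_s: 21.3
position: [0.497, 0.0118, 0.0633]
tool_rot: [[-0.962, -0.273, -0.023], [-0.272, 0.962, -0.011], [0.025, -0.004, -1.0]]
ft_force: [-0.4, -0.6, -1.7]
grip_width: 0.043
```

The grip stopped at 43 mm, so the jaws are on the 24 mm can and not shut. Lift straight up.

>>> carry_out([
  {"tx": 0,"ty": 0,"tz": -0.3,"yaw": 0},
  {"tx": 0,"ty": 0,"tz": -0.5,"yaw": 0},
  {"tx": 0,"ty": 0,"tz": -0.6,"yaw": 0},
  {"tx": 0,"ty": 0,"tz": -0.6,"yaw": 0},
  {"tx": 0,"ty": 0,"tz": -0.6,"yaw": 0},
])

```text
time_s: 21.8
position: [0.4974, 0.0122, 0.091]
tool_rot: [[-0.962, -0.273, -0.024], [-0.272, 0.962, -0.011], [0.026, -0.004, -1.0]]
ft_force: [0.8, -0.0, -0.8]
grip_width: 0.0435
```

>>> carry_out([
  {"tx": 0,"ty": 0,"tz": -0.7,"yaw": 0},
  {"tx": 0,"ty": 0,"tz": -0.8,"yaw": 0},
  {"tx": 0,"ty": 0,"tz": -0.9,"yaw": 0},
  {"tx": 0,"ty": 0,"tz": -0.9,"yaw": 0},
  {"tx": 0,"ty": 0,"tz": -0.9,"yaw": 0},
  {"tx": 0,"ty": 0,"tz": -0.8,"yaw": 0},
  {"tx": 0,"ty": 0,"tz": -0.6,"yaw": 0},
  {"tx": 0,"ty": 0,"tz": -0.4,"yaw": 0},
  {"tx": 0,"ty": 0,"tz": -0.2,"yaw": 0},
  {"tx": 0,"ty": 0,"tz": 0,"yaw": 0},
])

```text
time_s: 22.8
position: [0.4992, 0.0129, 0.1602]
tool_rot: [[-0.962, -0.273, -0.022], [-0.272, 0.962, -0.011], [0.024, -0.005, -1.0]]
ft_force: [-0.4, -0.8, -2.0]
grip_width: 0.0433
```

```bash
python3 - <<'E'
from h import *
s=env.observe(); print(s['ft_force'],s['position'],s['grip_width'],s['qvel'].round(2)); R=np.array(s['tool_rot'])
J=s['position']-R[:,0]*.0965-R[:,2]*.008; print('J',J,R[:,2])
for n in('scene','side'):
    P,im=shot(n,n+'14.png'); P0,im0=load(n+'13.png')
    print(n,'jaw',proj(P,J).round(1),'bottom',proj(P,J-[0,0,.028]).round(1),'top',proj(P,J+[0,0,.017]).round(1),'old can',proj(P,np.array([.5905,.0385,.065])).round(1))
    u,v=proj(P,np.array([.5905,.0385,.065])).astype(int); print('rgb at nest can place now/before',im[v-3:v+4,u-2:u+3].reshape(-1,3).mean(0).round(),im0[v-3:v+4,u-2:u+3].reshape(-1,3).mean(0).round())
    for k in (-.04,-.03,-.02,0,.014): 
        a,b=proj(P,J+[0,0,k]).round().astype(int); print(k,im[b-1:b+2,a-1:a+2].reshape(-1,3).mean(0).round())
E
```

```text
[-0.40124952 -0.77109527 -1.97683298] [0.49924524 0.01290458 0.16016471] 0.043272001551009465 [ 0.02  0.18  0.2  -0.08  0.03 -0.01]
J [0.59224395 0.0392736  0.16583613] [-0.0218733  -0.01122915 -0.99969769]
scene jaw [318.7 187. ] bottom [319.  197.7] top [318.6 180.3] old can [319.6 223.1]
rgb at nest can place now/before [145. 141. 135.] [131. 119. 112.]
-0.04 [86. 76. 70.]
-0.03 [126. 114. 108.]
-0.02 [126. 114. 108.]
0 [132. 120. 114.]
0.014 [59. 56. 54.]
side jaw [349.7 153. ] bottom [349.2 163.5] top [350.  146.5] old can [347.3 189.8]
rgb at nest can place now/before [131. 127. 121.] [115. 110. 107.]
-0.04 [144. 112.  74.]
-0.03 [118. 111. 106.]
-0.02 [105.  99.  96.]
0 [89. 83. 78.]
0.014 [101.  95.  91.]
```

>>> carry_out([
  {"tx": 0,"ty": 0,"tz": -0.2,"yaw": 0},
  {"tx": 0,"ty": 0,"tz": 0,"yaw": 0},
  {"tx": 0,"ty": 0,"tz": 0,"yaw": 0},
  {"tx": 0,"ty": 0,"tz": 0,"yaw": 0},
  {"tx": 0,"ty": 0,"tz": 0,"yaw": 0},
  {"tx": 0,"ty": 0,"tz": 0,"yaw": 0},
])

```text
time_s: 23.5
position: [0.4988, 0.013, 0.161]
tool_rot: [[-0.962, -0.272, -0.025], [-0.272, 0.962, -0.011], [0.027, -0.004, -1.0]]
ft_force: [0.7, 0.3, -1.5]
grip_width: 0.043
```

```bash
python3 - <<'E'
from h import *
s=env.observe(); print(s['position'],s['grip_width'],s['qvel'].round(2)); R=np.array(s['tool_rot'])
J=s['position']-R[:,0]*.0965-R[:,2]*.008
for n in('scene','side'):
    P,im=shot(n,n+'15.png'); P0,im0=load(n+'14.png')
    u,v=proj(P,J-[0,0,.02]).astype(int); a=im[v-12:v+12,u-10:u+11].astype(int)
    m=((a.max(2)-a.min(2)<25)&(a.max(2)>85)).astype(np.uint8)
    print(n,proj(P,J-[0,0,.028]).round(1),'origin',u-10,v-12); print('\n'.join(''.join('#' if x else '.' for x in r) for r in m))
    print('diff vs previous',np.abs(im.astype(int)-im0)[v-20:v+12,u-12:u+12].mean())
E
```

```text
[0.49879124 0.01298381 0.1610424 ] 0.04297183380907545 [ 0.03  0.1  -0.03 -0.03  0.01 -0.03]
scene [319.1 197.4] origin 309 182
....###........#.....
....#####....###.....
....############.....
.....###########.....
.....###########.....
.....###########.....
.....##########......
.....##########......
.....##########......
......#########......
......#########......
......#########......
......#########......
......##########.....
......##########.....
......##########.....
......##########.....
.......#########.....
........#######......
.........#####.......
.....................
.....................
.....................
.....................
diff vs previous 4.693576388888889
side [349.  163.3] origin 339 148
##...###########.....
##....##########.....
##....##########.....
##....#########......
##...#######.........
##..#######..........
....######...........
.#########...........
##########...........
##########...........
##########...........
##########....#......
###############......
###############......
###..##########......
......#########......
.......#######.......
..........#..........
.....................
.....................
.....................
.....................
.....................
.....................
diff vs previous 3.2491319444444446
```

The can hangs upright with its base at the expected place, and the arm is still. I'm handing it in.

```bash
python3 -c "
from rig import env
env.close_job(); s=env.observe(); print(s['time_s'],s['position'],s['grip_width'])"
```

```text
the job is handed in; nothing more can be done
the job is handed in; nothing more can be done
```

The job is done and handed in at about 23.6 s. The shorting pin is in the tester's discharge opening, and the tongs are holding the capacitor about 10 cm above the tester.

**Pin:** I pushed it until it hit a hard stop at the expected height, with 24–27 N of push, then let go. The crops taken afterwards show it upright with its flange on the tester's top.

**Tongs and capacitor:** I took the tongs off their rest and lowered them open around the can. They closed to 43 mm outer width; about 44 mm was expected on a 24 mm can, and 33 mm would have meant empty jaws. I then lifted straight up by about 98 mm. Only the tongs' jaws went near the capacitor.

**Last checks:**
- The nest place shows plain tester colour, as if empty.
- The can's silhouette is upright in the jaws in both the scene and side cameras.
- Joint speeds were near zero and the grip was steady at 43 mm.

**Not fully confirmed:**
- **Tilt:** the tool was 1–1.5° off vertical for much of the job because of small drift in the moves. It tilted about 0.7° further after gripping the tongs, so they may sit slightly off level.
- **Final check by numbers only:** I had used all 12 picture views, so the final hold was checked from camera pixel data, not by eye.
- **Bystanders:** I did not check them after the final lift. My paths did not go near them, and no unexpected force appeared.

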